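# Put the water tin on its drying peg, then hold the hardware box open

## Task

Take the rinsed square tin that lies on the lid of the hardware box, put it upside down over the drying peg so that it hangs there by itself, and let go of it. Then lift the box lid by its bar handle and hold it open at 60 degrees from shut, so that I can pick rivets out with both hands; the lid falls shut by itself, so finish while still holding it there with the fingers, and leave the spool and the jar where they are.

Things in the scene. Friction and masses are not known exactly. Their poses are not given: they have to be found in the camera images.
- tin_center (a point): centre of the open-topped plain metal tin: square section 50 x 50 mm outside, 75 mm long, walls 3 mm and closed end 3 mm, so the inside is 44 x 44 mm and 72 mm deep; about 0.15 kg. Its x axis points along the tin from the closed end to the open mouth. At the start the tin lies on one flat side on the box lid, mouth roughly away from the robot, centre 25 mm above the lid
- peg_top (a point): centre of the top of the upright round wooden drying peg, 22 mm in diameter, standing 110 mm out of a 90 x 90 x 20 mm dark wooden foot fixed to the bench; the peg's top is 130 mm above the bench. With the tin hung on it the closed end rests on the peg's top, the tin's centre is then about 34.5 mm below this point, its rim 72 mm below it
- handle (a point): middle of the round steel bar handle of the box lid: bar 10 mm in diameter, 120 mm long, level and parallel to the hinge, held 43 mm clear in front of the lid's front edge (bar centre to edge) by a rod at each end; moves with the lid, 228 mm from the hinge line. With the lid shut it is 96 mm above the bench. Axes: those of the lid, x from the handle towards the hinge, y along the bar
- hinge (a point): middle of the hinge line, along the upper far edge of the wooden box, 90 mm above the bench; the box is 180 mm deep (front to hinge), 200 mm wide, 90 mm tall, fixed to the bench, its front towards the robot. The lid is a 185 x 204 x 12 mm wooden board whose underside lies at hinge height when shut. Axes as handle
- lid (a joint): opening angle of the box lid in rad, 0 shut, growing as its front edge (with the handle) rises; 1.047 is 60 degrees. Lid about 0.4 kg, a free hinge: it falls shut when let go below 90 degrees
- spool: bystander: thread spool 48 mm in diameter, 60 mm tall, standing between the box and the stand, nearer to the robot; origin at the centre of its underside
- jar: bystander: closed amber glass jar 56 mm in diameter, 80 mm tall, standing between the box and the stand, farther from the robot; origin at the centre of its underside
Things that resemble listed ones, but are neither listed nor needed, are in the scene too. What is shaped like the part that bears tin_center but pink or purple is not meant.

How it is judged:
On the way, in this order (a step that is already met when the one before it is completed fails the run):
1. the tin hangs upside down on the peg, let go, while the lid is still shut (horizontal distance between tin_center and peg_top below 0.018 m and angle between tin_center's own x axis and vertical above 2.84 rad and z of tin_center in the frame of peg_top between -0.04 and -0.024 m and contact force between the fingers and tin below 0.1 N and value of joint lid below 0.1 rad), for 0.2 s.
2. the lid is lifted to about 60 degrees (value of joint lid between 0.94 and 1.15 rad), for 0.2 s.
At the end, for the whole second after the job is handed in: For the last second the lid is still at 54 to 66 degrees, held by the fingers (over 0.5 N) alone; the tin hangs at rest on the peg, untouched, mouth down within 17 degrees, centre within 18 mm of the peg's axis and 24 to 40 mm below its top; spool and jar moved under 30 mm (all of step 2 and horizontal distance between tin_center and peg_top below 0.018 m and angle between tin_center's own x axis and vertical above 2.84 rad and z of tin_center in the frame of peg_top between -0.04 and -0.024 m and contact force between each of the fingers, lid and tin below 0.1 N and linear speed of tin below 0.05 m/s and velocity of joint lid between -0.05 and 0.05 rad/s and contact force between the fingers and lid above 0.5 N and contact force between lid and spool below 0.1 N and contact force between lid and jar below 0.1 N and distance of each of spool, jar from where it was at the start of the episode below 0.03 m); the arm keeps its last pose, push and grip.
It fails at once if the spool or the jar is knocked away (over 30 mm) (distance of any of spool, jar from where it was at the start of the episode above 0.03 m).
It also fails if it takes over 69 s, if anything falls off the work surface, if the arm or the gripper's body presses on something with over 40 N, if the wrist force passes 120 N, or if a joint passes its speed limit or range.

## Robot

A 6-joint arm with a two-finger parallel gripper is mounted at the origin on the work surface. World frame = base frame: x ahead of the robot, y to its left, z up, the work surface at z = 0. Lengths are in m, angles in rad, forces in N, time in s.
With the tool pointing down it reaches from about 0.35 to 0.875 m from the base axis. Payload 15.5 kg.
Tool frame: the origin (TCP) lies midway between the tips of the shut fingers; the grasp point (between the pads) lies 19 mm behind it; z points along the fingers, y is the direction in which the jaws open and shut (so a half turn about z gives the same grasp; the last joint's range is limited). The gripper opens to 85 mm and grips with 20 to 120 N. Pads are 22 mm wide; open, the fingers measure 114 mm over their backs; the gripper's body (76 mm by 85 mm) begins 54 mm behind the grasp point. The pads swing forward as they close: fully open they stand 13 mm farther back than shut.
Start: joints at [1.069, 0.494, 1.345, -0, 1.302, -0.096], TCP at [0.247, 0.574, 0.231] pointing down, gripper open.
Joint ranges: [-2.91, 2.91], [-0.82, 2.16], [0.22, 2.67], [-1.22, 4.37], [0.12, 2.79], [-3.08, 3.08]. Speed limits (rad/s): [1.89, 1.89, 2.57, 3.01, 3.01, 3.01].

## Interface

Orientations are given as [roll, pitch, yaw] about the fixed x, y, z axes, in that order (R = Rz(yaw) Ry(pitch) Rx(roll)).
In Python, from rig import manip gives the robot as it stands.
- The arm moves only by the tool jog_arm, never from a script. Its argument "steps" is a list of rows, each a list of 7 numbers: the turn, a rotation vector about the tool's x, y, z in units of 2 rad (1.0 is 2 rad), then the shift along the tool's x, y, z in units of 500 mm (1.0 is 500 mm), then the closure, from 0 (fully open) to 1 (shut). In form: [[ax, ay, az, dx, dy, dz, claw], ...]. A call has 1 to 8 rows; each row is the pose to reach, as a shift and turn from the pose measured when the call began, along the tool's axes at that moment; what a row does not reach only later rows make up. A row lasts 1/12 s, in which the tool goes at most 41.7 mm and 7.16 degrees, less where a joint would pass 70% of its speed; a pose out of reach is approached as far as the arm can. A call with a number of a shift or a turn outside -1 to 1 is refused whole. A call with a gripper value outside its range is refused whole. The fingers move at their own pace and stop on an object; "newtons" is the grip in N (left out, the last holds). Time passes only in rows, so rows that repeat a pose let the fingers close. It gives the time, the measured TCP pose, the force and the opening at its end, in the units of the state.
- manip.state(): the state, without advancing time (a new reading comes with each control period).
- manip.read_camera(name): name is "scene" or "top"; returns the picture (480x640x3 uint8, red, green, blue); there is no depth.
- manip.get_calibration(name): a dict with "fx", "fy", "cx", "cy" (pixels), "rvec" (rotation vector, rad) and "tvec" (3), from world to camera coordinates, as OpenCV has them. Camera axes: x right, y down, z forward; pixel columns grow to the right and rows downward; lengths in m; the calibration is good to about 2 mm. A picture is of the moment at which its call begins. get_calibration takes no time and is no camera call.
- manip.hand_in(): hands the job in, once; it reports no verdict.
The state is a dict: "t": time; "qpos": joint angles; "dq": joint speeds; "joint_torque": joint torques, N m; "ee_pos": TCP position; "tool_rot": TCP orientation; "wrist_force": force on the tool from outside, world axes, zero at the start; "wrist_torque": the same for the moment, N m; "finger_gap": opening from 0.0 (shut) to 1.0 (fully open).
Only numpy, scipy, OpenCV 4.12 (cv2) and the standard library are available. Lean on these libraries where they do the work, as an engineer would, in place of code of your own. Each camera call takes 0.05 s, during which the arm holds its last target.

## Working session

There is one attempt and no reset: what is moved stays moved. The work goes in short steps, Python scripts to look and compute and a tool call to move; the robot and the scene stay as the last step left them, time stands still between calls to the robot, and variables do not carry over. Pictures are saved under pics/ and viewed, and the job is handed in when it is done.

Besides the shell and the picture viewer there is one more tool, called after ">>>" as name([rows], argument=value, ...), one row to a line, values as JSON. jog_arm: Moves the arm, as the interface text tells. Its arguments: {"type":"object","properties":{"steps":{"type":"array","items":{"type":"array","items":{"type":"number","minimum":-1,"maximum":1}}},"newtons":{"type":"number"}},"required":["steps"]}

```bash
ls; mkdir -p pics; python3 - <<'E'
from rig import manip
import cv2
print(manip.state())
for n in ("scene","top"):
    im=manip.read_camera(n); cv2.imwrite(f"pics/{n}0.png",im[:,:,::-1]); print(manip.get_calibration(n))
E
```

```text
pics
{'t': 0.0, 'qpos': array([ 1.06849303e+00,  4.94215266e-01,  1.34615991e+00,  9.88932481e-06,
        1.30248077e+00, -9.55052348e-02]), 'dq': array([ 0.00029294, -0.00027418, -0.00071389, -0.00116976, -0.00071356,
       -0.00125634]), 'joint_torque': array([ 3.60740567e-03, -8.82144928e+01, -3.83876252e+01,  3.96570131e-04,
        9.92376212e-03,  6.70850341e-05]), 'ee_pos': array([0.24711248, 0.57367094, 0.23067055]), 'tool_rot': array([-3.14033604e+00, -1.29955568e-04,  2.73479188e+00]), 'wrist_force': array([0.07609605, 0.19416266, 0.38623742]), 'wrist_torque': array([ 0.00058105, -0.0186796 ,  0.06028558]), 'finger_gap': 1.0021226951646822}
{'fx': 492.54386578689946, 'fy': 492.54386578689946, 'cx': 325.6478739680797, 'cy': 238.16016630831913, 'rvec': array([ 0.71526237,  2.66628931, -1.02797107]), 'tvec': array([ 0.57421723, -0.09427773,  1.33347143])}
{'fx': 482.0385495122964, 'fy': 482.0385495122964, 'cx': 310.46924968261555, 'cy': 234.5929737921143, 'rvec': array([ 2.13115004, -2.09867825,  0.21126581]), 'tvec': array([-0.09453476,  0.62695728,  1.05584555])}
```

View pics/scene0.png

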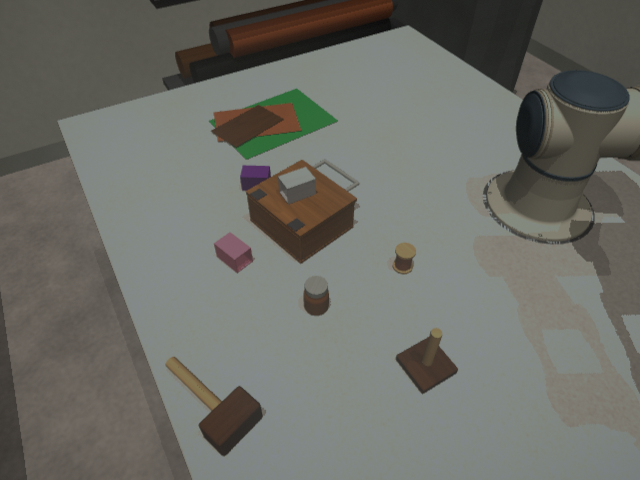

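View pics/top0.png

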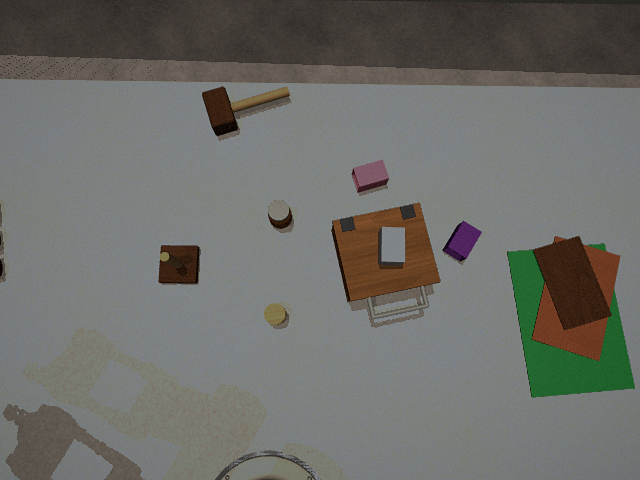

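The top view shows the peg at (165,257) on a foot at (179,264), the spool at (275,314), the jar at (280,214), and the box with its handle bar at about (399,315). Three things are tin-shaped: grey on the lid (392,246), pink (370,176) and purple (462,241). The grey one on the lid fits, because the other two have excluded colours and lie on the bench. I'll confirm that with a crop.

```bash
cat > h.py <<'E'
import numpy as np, cv2
from rig import manip
from scipy.spatial.transform import Rotation as R
def cam(n):
    c=manip.get_calibration(n); K=np.array([[c['fx'],0,c['cx']],[0,c['fy'],c['cy']],[0,0,1]]); return K,np.array(c['rvec']),np.array(c['tvec'])
def ray(n,p):
    K,r,t=cam(n); M=cv2.Rodrigues(r)[0]; d=M.T@np.linalg.inv(K)@np.array([p[0],p[1],1.]); return -M.T@t,d/np.linalg.norm(d)
def onz(n,p,z):
    o,d=ray(n,p); return o+d*(z-o[2])/d[2]
def proj(n,P):
    K,r,t=cam(n); return cv2.projectPoints(np.array(P,float).reshape(-1,3),r,t,K,None)[0].reshape(-1,2)
def snap(n,name):
    im=manip.read_camera(n)[:,:,::-1].copy(); cv2.imwrite(f"pics/{name}.png",im); return im
E
python3 - <<'E'
from h import *
t=cv2.imread("pics/top0.png"); s=cv2.imread("pics/scene0.png")
a=cv2.resize(t[195:330,320:455],(540,540),interpolation=cv2.INTER_CUBIC)
cv2.imwrite("pics/ca.png",a)
b=cv2.resize(s[150:265,235:365],(650,575),interpolation=cv2.INTER_CUBIC)
cv2.imwrite("pics/cb.png",b)
c=cv2.resize(np.hstack([t[235:295,150:210],s[320:395,390:465][:60,:60]]),(800,400),interpolation=cv2.INTER_CUBIC)
cv2.imwrite("pics/cc.png",c)
E
```

```text
(no output)
```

View pics/ca.png

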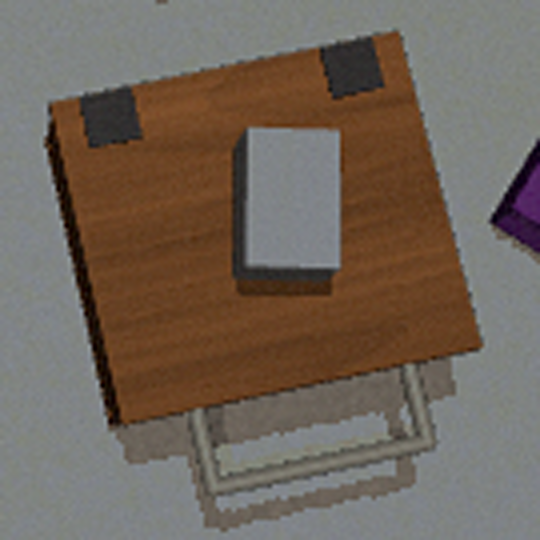

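View pics/cb.png

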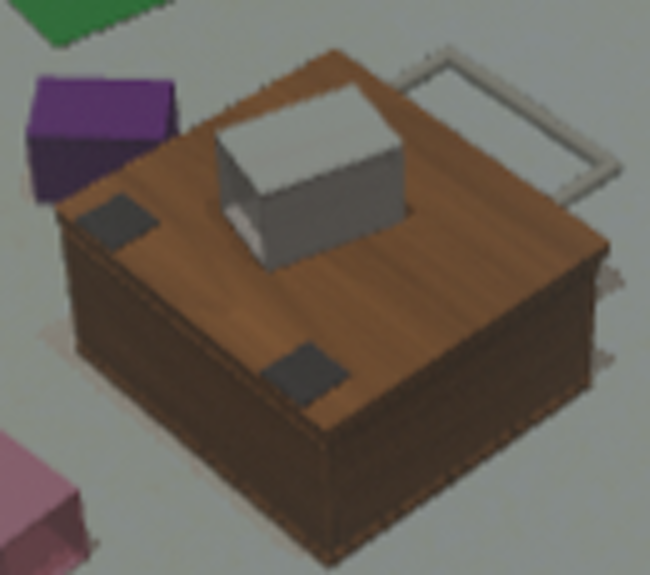

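View pics/cc.png

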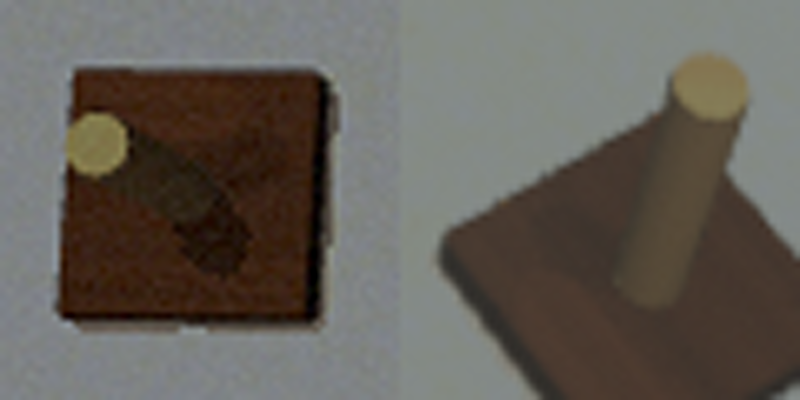

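The crops confirm it. The tin is plain grey and lies on the lid, with its open mouth visible in the scene view on the far side from the robot. Next I'll measure it.

```bash
python3 - <<'E'
from h import *
t=cv2.imread("pics/top0.png"); s=cv2.imread("pics/scene0.png")
hsv=cv2.cvtColor(t,cv2.COLOR_BGR2HSV)
# tin top
m=np.zeros(t.shape[:2],np.uint8); m[215:275,370:415]=((hsv[215:275,370:415,1]<60)&(hsv[215:275,370:415,2]>120))*255
c=max(cv2.findContours(m,0,2)[0],key=cv2.contourArea); r=cv2.minAreaRect(c); print(r)
b=cv2.boxPoints(r); P=np.array([onz("top",p,.152) for p in b]); print(P.round(4),P.mean(0)); print([np.linalg.norm(P[i]-P[i-1]).round(4) for i in range(4)])
# manual corners
f=lambda x,y:(320+x/4-.375,195+y/4-.375)
P=np.array([onz("top",f(*p),.152) for p in [(247,128),(341,129),(339,270),(245,268)]]); print("tin manual",P.round(4),P.mean(0),[np.linalg.norm(P[i]-P[i-1]).round(4) for i in range(4)])
L=np.array([onz("top",f(*p),.102) for p in [(50,103),(400,32),(482,347),(119,425)]]);print("lid",L.round(4),[np.linalg.norm(L[i]-L[i-1]).round(4) for i in range(4)])
H=np.array([onz("top",f(*p),.096) for p in [(215,485),(430,440)]]);print("bar",H.round(4),H.mean(0),np.linalg.norm(H[0]-H[1]))
d=L[1]-L[0]; print("lid yaw of y axis", np.degrees(np.arctan2(*( (L[0]-L[1])[[1,0]]))),np.degrees(np.arctan2(*((L[3]-L[2])[[1,0]]))),"bar",np.degrees(np.arctan2(*((H[0]-H[1])[[1,0]]))))
# peg
def blob(im,n,x0,x1,y0,y1,lo,hi,z):
    h=cv2.cvtColor(im,cv2.COLOR_BGR2HSV); mm=np.zeros(im.shape[:2],np.uint8); mm[y0:y1,x0:x1]=cv2.inRange(h[y0:y1,x0:x1],lo,hi)
    c=max(cv2.findContours(mm,0,2)[0],key=cv2.contourArea); (x,y,w,hh)=cv2.boundingRect(c); M=cv2.moments(c); p=(M['m10']/M['m00'],M['m01']/M['m00']); print(n,p,w,hh,onz(n,p,z).round(4)); return p
a=blob(t,"top",155,175,245,267,(15,60,110),(40,255,255),.13)
b=blob(s,"scene",428,446,325,342,(10,60,120),(40,255,255),.13)
blob(t,"top",260,290,300,330,(15,60,110),(40,255,255),.06)
p=onz("top",(280,208),.08);print("jar",p)
K,r1,t1=cam("top");K2,r2,t2=cam("scene")
def tri(a,b):
    P1=K@np.c_[cv2.Rodrigues(r1)[0],t1];P2=K2@np.c_[cv2.Rodrigues(r2)[0],t2]
    X=cv2.triangulatePoints(P1,P2,np.array(a,float),np.array(b,float)); return (X[:3]/X[3]).ravel()
print("peg tri",tri(a,b))
g=lambda x,y:(235+x/5-.4,150+y/5-.4)
# tin corners in scene: far-left top, mouth-right top, closed top right, closed far
S=np.array([onz("scene",g(*p),.152) for p in [(218,136),(265,196),(404,145),(355,86)]]);print("tin scene",S.round(4),S.mean(0),[np.linalg.norm(S[i]-S[i-1]).round(4) for i in range(4)])
S=np.array([onz("scene",g(*p),.096) for p in [(612,166),(452,56)]]);print("bar scene",S,S.mean(0))
S=np.array([onz("scene",g(*p),.102) for p in [(60,212),(338,50),(606,245),(328,430)]]);print("lid scene",S)
E
```

```text
((393.0, 244.0), (34.0, 22.0), 90.0)
[[ 0.6292 -0.238   0.152 ]
 [ 0.6299 -0.2851  0.152 ]
 [ 0.5564 -0.2834  0.152 ]
 [ 0.5557 -0.237   0.152 ]] [ 0.59280706 -0.26085344  0.152     ]
[np.float64(0.0735), np.float64(0.0471), np.float64(0.0735), np.float64(0.0464)]
tin manual [[ 0.63   -0.2367  0.152 ]
 [ 0.6302 -0.287   0.152 ]
 [ 0.554  -0.2841  0.152 ]
 [ 0.5543 -0.2346  0.152 ]] [ 0.59214547 -0.2605775   0.152     ] [np.float64(0.0757), np.float64(0.0503), np.float64(0.0762), np.float64(0.0495)]
lid [[ 0.6539 -0.1333  0.102 ]
 [ 0.6983 -0.3316  0.102 ]
 [ 0.52   -0.3713  0.102 ]
 [ 0.4744 -0.172   0.102 ]] [np.float64(0.1836), np.float64(0.2032), np.float64(0.1826), np.float64(0.2044)]
bar [[ 0.4432 -0.2247  0.096 ]
 [ 0.4693 -0.3425  0.096 ]] [ 0.4562274 -0.2836182  0.096    ] 0.12065341215609958
lid yaw of y axis 102.62193552271563 102.88167476335182 bar 102.48791165003405
top (164.09259259259258, 256.1111111111111) 9 9 [0.5624 0.2303 0.13  ]
scene (436.2373737373737, 332.4166666666667) 11 10 [0.5642 0.2313 0.13  ]
top (274.2269720101781, 313.31806615776077) 22 22 [ 0.4467 -0.006   0.06  ]
jar [ 0.68655753 -0.01356028  0.08      ]
peg tri [0.56294052 0.23073049 0.12811285]
tin scene [[ 0.6319 -0.2819  0.152 ]
 [ 0.6319 -0.2332  0.152 ]
 [ 0.5585 -0.2326  0.152 ]
 [ 0.5578 -0.2822  0.152 ]] [ 0.59503353 -0.25748855  0.152     ] [np.float64(0.0741), np.float64(0.0486), np.float64(0.0734), np.float64(0.0495)]
bar scene [[ 0.4439717  -0.22355943  0.096     ]
 [ 0.47008642 -0.33882906  0.096     ]] [ 0.45702906 -0.28119424  0.096     ]
lid scene [[ 0.70090123 -0.32313395  0.102     ]
 [ 0.523292   -0.36619709  0.102     ]
 [ 0.48158187 -0.17089898  0.102     ]
 [ 0.65574069 -0.13051752  0.102     ]]
```

```bash
cat >> h.py <<'E'
def tool(yaw,down,flip=1):
    # tool z points horizontally along yaw, tilted 'down' deg below horizontal; tool y = -left  (jaws level)
    y,a=np.radians([yaw,down]); z=np.array([np.cos(y)*np.cos(a),np.sin(y)*np.cos(a),-np.sin(a)])
    ty=-np.array([-np.sin(y),np.cos(y),0])*flip
    return np.c_[np.cross(ty,z),ty,z]
def go(pos,Rt):
    s=manip.state(); R0=R.from_euler('xyz',s['tool_rot']).as_matrix()
    rv=R.from_matrix(R0.T@Rt).as_rotvec(); d=R0.T@(np.array(pos)-s['ee_pos'])
    print("t",round(s['t'],2),"q",np.round(s['qpos'],3),"F",np.round(s['wrist_force'],1),"gap",round(s['finger_gap'],3))
    print("move",np.round(np.r_[rv/2,d/.5],4),"deg",np.degrees(np.linalg.norm(rv)).round(1),"mm",(1e3*np.linalg.norm(d)).round(1),"ee",s['ee_pos'].round(4))
E
python3 - <<'E'
from h import *
go((.42,.25,.36),tool(30,90))
E
```

```text
t 0.1 q [ 1.069  0.494  1.346 -0.     1.302 -0.095] F [ 0.4 -0.  -0.8] gap 1.004
move [-3.0000e-04  6.0000e-04  1.1056e+00 -5.7370e-01 -4.5810e-01 -2.5800e-01] deg 126.7 mm 389.1 ee [0.2471 0.5737 0.2308]
```

>>> jog_arm([
  [0, 0, 0.5, -0.57, -0.46, -0.26, 0],
  [0, 0, 0.5, -0.57, -0.46, -0.26, 0],
  [0, 0, 0.5, -0.57, -0.46, -0.26, 0],
  [0, 0, 0.5, -0.57, -0.46, -0.26, 0],
  [0, 0, 0.5, -0.57, -0.46, -0.26, 0],
  [0, 0, 0.5, -0.57, -0.46, -0.26, 0],
  [0, 0, 0.5, -0.57, -0.46, -0.26, 0],
  [0, 0, 0.5, -0.57, -0.46, -0.26, 0],
], newtons=40)

```text
t: 0.77
ee_pos: [0.3939, 0.2941, 0.3431]
tool_rot: [-3.141, 0.001, 1.729]
wrist_force: [2.0, 0.9, -0.1]
finger_gap: 1.0
```

```bash
python3 - <<'E'
from h import *
go((.43,-.12,.36),tool(0,75))
E
```

```text
t 0.77 q [ 5.200e-01  2.040e-01  1.486e+00 -1.000e-03  1.453e+00  3.620e-01] F [ 2.   0.9 -0.1] gap 1.0
move [-0.113   0.0973  0.859  -0.8293 -0.0591 -0.033 ] deg 99.9 mm 416.0 ee [0.3939 0.2941 0.3431]
```

>>> jog_arm([
  [-0.06, 0.05, 0.46, -0.83, -0.06, -0.03, 0],
  [-0.06, 0.05, 0.46, -0.83, -0.06, -0.03, 0],
  [-0.06, 0.05, 0.46, -0.83, -0.06, -0.03, 0],
  [-0.06, 0.05, 0.46, -0.83, -0.06, -0.03, 0],
  [-0.06, 0.05, 0.46, -0.83, -0.06, -0.03, 0],
  [-0.06, 0.05, 0.46, -0.83, -0.06, -0.03, 0],
  [-0.06, 0.05, 0.46, -0.83, -0.06, -0.03, 0],
  [-0.06, 0.05, 0.46, -0.83, -0.06, -0.03, 0],
])

```text
t: 1.43
ee_pos: [0.4215, -0.0361, 0.3554]
tool_rot: [3.08, -0.138, 0.804]
wrist_force: [1.2, 0.3, 0.7]
finger_gap: 1.002
```

```bash
python3 - <<'E'
from h import *
T=tool(-1,32); G=np.array([.5885,-.259,.130]); tcp=G+.022*T[:,2]
print(tcp, tcp-.11*T[:,2]+[0,0,.1])
go(tcp-.11*T[:,2]+[0,0,.1],T)
E
```

```text
[ 0.60715422 -0.25932561  0.11834178] [ 0.51388313 -0.25769756  0.2766329 ]
t 1.43 q [-0.304  0.013  1.687  0.098  1.325  0.449] F [1.2 0.3 0.7] gap 1.002
move [-0.2027  0.3997  0.3672 -0.2108  0.4317  0.1566] deg 66.4 mm 252.6 ee [ 0.4215 -0.0361  0.3554]
```

>>> jog_arm([
  [-0.2, 0.4, 0.367, -0.21, 0.43, 0.157, 0],
  [-0.2, 0.4, 0.367, -0.21, 0.43, 0.157, 0],
  [-0.2, 0.4, 0.367, -0.21, 0.43, 0.157, 0],
  [-0.2, 0.4, 0.367, -0.21, 0.43, 0.157, 0],
  [-0.2, 0.4, 0.367, -0.21, 0.43, 0.157, 0],
  [-0.2, 0.4, 0.367, -0.21, 0.43, 0.157, 0],
  [-0.2, 0.4, 0.367, -0.21, 0.43, 0.157, 0],
  [-0.2, 0.4, 0.367, -0.21, 0.43, 0.157, 0],
])

```text
t: 2.1
ee_pos: [0.5138, -0.2608, 0.2752]
tool_rot: [3.046, -0.853, 0.199]
wrist_force: [1.1, 0.4, 0.9]
finger_gap: 0.999
```

```bash
python3 - <<'E'
from h import *
T=tool(-1,32); G=np.array([.5885,-.259,.130]); tcp=G+.022*T[:,2]
go(tcp-.11*T[:,2],T)
E
```

```text
t 2.1 q [-0.975  0.269  1.999  1.193  0.782 -0.422] F [1.1 0.4 0.9] gap 0.999
move [-0.0394  0.0763  0.0681 -0.1476 -0.0186  0.1296] deg 12.6 mm 98.7 ee [ 0.5138 -0.2608  0.2752]
```

>>> jog_arm([
  [-0.04, 0.076, 0.068, 0, 0, 0, 0],
  [-0.04, 0.076, 0.068, 0, 0, 0, 0],
  [-0.04, 0.076, 0.068, -0.15, -0.02, 0.13, 0],
  [-0.04, 0.076, 0.068, -0.15, -0.02, 0.13, 0],
  [-0.04, 0.076, 0.068, -0.15, -0.02, 0.13, 0],
  [-0.04, 0.076, 0.068, -0.15, -0.02, 0.13, 0],
])

```text
t: 2.6
ee_pos: [0.512, -0.2566, 0.1693]
tool_rot: [-3.134, -1.005, -0.025]
wrist_force: [1.0, 0.5, 0.5]
finger_gap: 1.001
```

```bash
python3 - <<'E'
from h import *
T=tool(-1,32); G=np.array([.5885,-.259,.130]); tcp=G+.022*T[:,2]
go(tcp,T)
a=snap("scene","s1");b=snap("top","t1")
cv2.imwrite("pics/c1.png",np.hstack([cv2.resize(a[120:280,220:420],(440,352)),cv2.resize(b[190:350,310:460],(330,352))]))
E
```

```text
t 2.6 q [-1.009  0.594  2.247  1.95   0.866 -1.235] F [1.  0.5 0.5] gap 1.001
move [-0.0006  0.0035 -0.0021  0.0159  0.0024  0.2154] deg 0.5 mm 108.0 ee [ 0.512  -0.2566  0.1693]
```

View pics/c1.png

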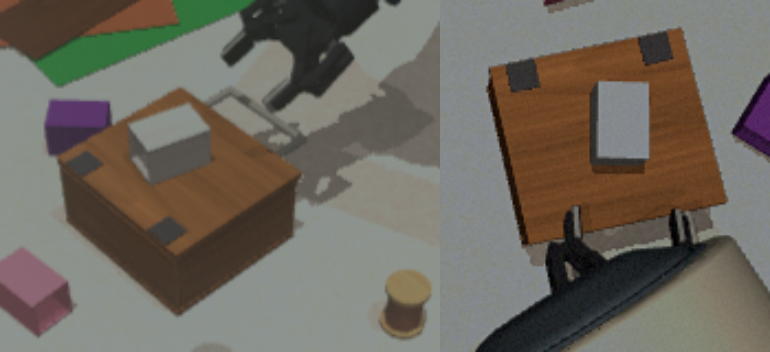

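```bash
python3 - <<'E'
from h import *
s=manip.state();T=R.from_euler('xyz',s['tool_rot']).as_matrix();p=s['ee_pos']-.013*T[:,2]
for k in(-.0425,0,.0425,-.057,.057): print(k,proj("top",p+k*T[:,1]),proj("scene",p+k*T[:,1]))
b=cv2.imread("pics/t1.png");a=cv2.imread("pics/s1.png")
for k in(-.0425,.0425):
  for n,im in(("top",b),("scene",a)):
    q=proj(n,p+k*T[:,1])[0]; cv2.circle(im,(int(q[0]*1),int(q[1])),1,(0,0,255),-1)
cv2.imwrite("pics/c2.png",np.hstack([cv2.resize(b[230:310,350:440],(450,400)),cv2.resize(a[120:180,310:380],(350,400))]))
E
```

```text
-0.0425 [[373.11633472 284.57131634]] [[340.04023959 165.81388105]]
0 [[394.06742404 285.29279928]] [[331.05684423 155.84932956]]
0.0425 [[415.02330573 286.01444725]] [[322.44758293 146.29977463]]
-0.057 [[365.96941216 284.32520108]] [[343.19514736 169.31336422]]
0.057 [[422.17405621 286.26069432]] [[319.59175967 143.13204163]]
```

View pics/c2.png

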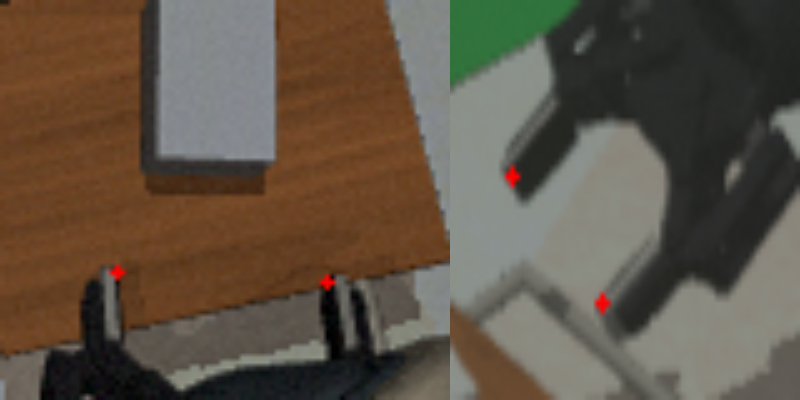

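The projected fingertips match the picture, and the tin at (393,244) lies on the jaw midline at (394,285). I'll advance and grip.

>>> jog_arm([
  [0, 0.003, -0.002, 0.016, 0.002, 0.05, 0],
  [0, 0.003, -0.002, 0.016, 0.002, 0.1, 0],
  [0, 0.003, -0.002, 0.016, 0.002, 0.15, 0],
  [0, 0.003, -0.002, 0.016, 0.002, 0.19, 0],
  [0, 0.003, -0.002, 0.016, 0.002, 0.215, 0],
  [0, 0.003, -0.002, 0.016, 0.002, 0.215, 0],
  [0, 0.003, -0.002, 0.016, 0.002, 0.215, 0],
])

```text
t: 3.28
ee_pos: [0.6086, -0.2589, 0.1259]
tool_rot: [-3.141, -1.018, -0.016]
wrist_force: [-0.1, -0.2, 0.2]
finger_gap: 1.004
```

```bash
python3 - <<'E'
from h import *
T=tool(-1,32); G=np.array([.5885,-.259,.130]); tcp=G+.022*T[:,2]
go(tcp,T)
a=snap("scene","s2");b=snap("top","t2")
cv2.imwrite("pics/c3.png",np.hstack([cv2.resize(a[140:260,230:380],(450,360)),cv2.resize(b[190:310,330:450],(350,360))]))
E
```

```text
t 3.28 q [-0.812  0.723  2.09   2.145  0.811 -1.247] F [-0.1 -0.2  0.2] gap 1.004
move [-0.0009 -0.0027  0.0004 -0.0144  0.0009  0.0055] deg 0.3 mm 7.7 ee [ 0.6086 -0.2589  0.1259]
```

View pics/c3.png

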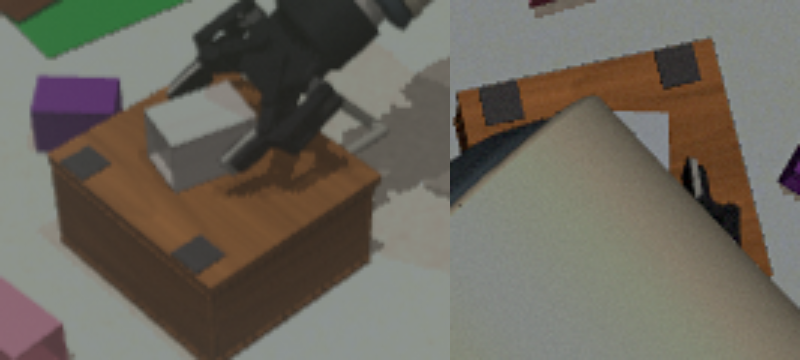

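```bash
python3 - <<'E'
from h import *
T=tool(-1,32); G=np.array([.5885,-.259,.130]); tcp=G+.022*T[:,2]
go(tcp,T)
E
```

```text
t 3.38 q [-0.813  0.724  2.092  2.146  0.811 -1.249] F [ 1.1 -0.3 -0.4] gap 1.0
move [-0.0005 -0.0022 -0.0001 -0.0127  0.0003  0.0064] deg 0.3 mm 7.1 ee [ 0.6078 -0.2592  0.1254]
```

>>> jog_arm([
  [0, -0.002, 0, -0.012, 0, 0.006, 0],
  [0, -0.002, 0, -0.012, 0, 0.006, 0],
  [0, -0.002, 0, -0.012, 0, 0.006, 0.3],
  [0, -0.002, 0, -0.012, 0, 0.006, 0.7],
  [0, -0.002, 0, -0.012, 0, 0.006, 1],
  [0, -0.002, 0, -0.012, 0, 0.006, 1],
  [0, -0.002, 0, -0.012, 0, 0.006, 1],
  [0, -0.002, 0, -0.012, 0, 0.006, 1],
])

```text
t: 4.05
ee_pos: [0.6072, -0.2593, 0.1189]
tool_rot: [-3.14, -1.013, -0.018]
wrist_force: [-1.0, -1.3, 2.0]
finger_gap: 0.581
```

>>> jog_arm([
  [0, 0, 0, 0, 0, 0, 1],
  [0, 0, 0, 0, 0, 0, 1],
  [0, 0, 0, 0, 0, 0, 1],
])

```text
t: 4.3
ee_pos: [0.6072, -0.2592, 0.1189]
tool_rot: [-3.14, -1.013, -0.018]
wrist_force: [-0.2, 0.4, 0.5]
finger_gap: 0.577
```

```bash
python3 - <<'E'
from h import *
T=tool(-1,32); G=np.array([.5885,-.259,.130]); tcp=G+.022*T[:,2]
go(tcp,T)
E
```

```text
t 4.3 q [-0.813  0.737  2.093  2.156  0.816 -1.264] F [-0.2  0.4  0.5] gap 0.577
move [-0.0005 -0.0004 -0.0001 -0.001   0.0002  0.0004] deg 0.1 mm 0.6 ee [ 0.6072 -0.2592  0.1189]
```

```bash
python3 - <<'E'
from h import *
go((.60,-.2592,.30),tool(-1,38))
E
```

```text
t 4.3 q [-0.813  0.737  2.093  2.156  0.816 -1.264] F [-0.2  0.4  0.5] gap 0.577
move [-5.000e-04 -5.270e-02 -1.000e-04  2.997e-01 -0.000e+00 -2.040e-01] deg 6.0 mm 181.3 ee [ 0.6072 -0.2592  0.1189]
```

>>> jog_arm([
  [0, 0, 0, 0.03, 0, -0.02, 1],
  [0, 0, 0, 0.07, 0, -0.045, 1],
  [0, -0.02, 0, 0.13, 0, -0.085, 1],
  [0, -0.05, 0, 0.2, 0, -0.13, 1],
  [0, -0.05, 0, 0.26, 0, -0.17, 1],
  [0, -0.05, 0, 0.3, 0, -0.2, 1],
  [0, -0.05, 0, 0.3, 0, -0.2, 1],
  [0, -0.05, 0, 0.3, 0, -0.2, 1],
])

```text
t: 4.97
ee_pos: [0.6022, -0.2599, 0.304]
tool_rot: [3.136, -0.916, -0.013]
wrist_force: [0.7, -0.9, -0.1]
finger_gap: 0.584
```

```bash
python3 - <<'E'
from h import *
go((.52,-.13,.40),tool(0,75))
E
```

```text
t 4.97 q [-0.79   0.295  1.897  1.282  0.614 -0.189] F [ 0.7 -0.9 -0.1] gap 0.584
move [ 0.0063 -0.3271 -0.0065  0.0501 -0.2563 -0.2515] deg 37.5 mm 181.3 ee [ 0.6022 -0.2599  0.304 ]
```

>>> jog_arm([
  [0.006, -0.327, -0.006, 0.05, -0.256, -0.25, 1],
  [0.006, -0.327, -0.006, 0.05, -0.256, -0.25, 1],
  [0.006, -0.327, -0.006, 0.05, -0.256, -0.25, 1],
  [0.006, -0.327, -0.006, 0.05, -0.256, -0.25, 1],
  [0.006, -0.327, -0.006, 0.05, -0.256, -0.25, 1],
  [0.006, -0.327, -0.006, 0.05, -0.256, -0.25, 1],
  [0.006, -0.327, -0.006, 0.05, -0.256, -0.25, 1],
  [0.006, -0.327, -0.006, 0.05, -0.256, -0.25, 1],
])

```text
t: 5.63
ee_pos: [0.5174, -0.1287, 0.4053]
tool_rot: [3.138, -0.28, -0.002]
wrist_force: [2.8, -0.8, 0.4]
finger_gap: 0.581
```

```bash
python3 - <<'E'
from h import *
go((.52,.13,.38),tool(15,122))
E
```

```text
t 5.63 q [-0.426  0.095  1.49   0.115  1.301  1.131] F [ 2.8 -0.8  0.4] gap 0.581
move [-0.0172 -0.4166 -0.1353 -0.01   -0.5176  0.0479] deg 50.2 mm 260.0 ee [ 0.5174 -0.1287  0.4053]
```

>>> jog_arm([
  [-0.017, -0.417, -0.135, -0.01, -0.518, 0.048, 1],
  [-0.017, -0.417, -0.135, -0.01, -0.518, 0.048, 1],
  [-0.017, -0.417, -0.135, -0.01, -0.518, 0.048, 1],
  [-0.017, -0.417, -0.135, -0.01, -0.518, 0.048, 1],
  [-0.017, -0.417, -0.135, -0.01, -0.518, 0.048, 1],
  [-0.017, -0.417, -0.135, -0.01, -0.518, 0.048, 1],
  [-0.017, -0.417, -0.135, -0.01, -0.518, 0.048, 1],
  [-0.017, -0.417, -0.135, -0.01, -0.518, 0.048, 1],
])

```text
t: 6.3
ee_pos: [0.52, 0.1342, 0.3757]
tool_rot: [-3.138, 0.574, 0.27]
wrist_force: [2.1, 0.2, -2.6]
finger_gap: 0.581
```

```bash
cat >> h.py <<'E'
Rg=R.from_euler('xyz',[-3.14,-1.013,-.018]).as_matrix(); pg=np.array([.6072,-.2592,.1189])
ct=Rg.T@(np.array([.5935,-.2592,.127])-pg)   # tin centre in tool frame
mt=Rg.T@np.array([np.cos(-.018),np.sin(-.018),0]) # mouth axis in tool
E
python3 - <<'E'
from h import *
print(ct,mt)
T=tool(22,122); print(T@mt)
C=np.array([.563,.2307,.0965]); 
go(C+[0,0,.15]-T@ct,T)
E
```

```text
[-0.00037825  0.00022125 -0.01590937] [0.52931784 0.00135124 0.84842254]
[-1.50690947e-04 -1.51824706e-03 -9.99998836e-01]
t 6.3 q [ 0.172  0.58   0.941 -0.061  2.192  1.453] F [ 2.1  0.2 -2.6] gap 0.581
move [-0.0322  0.0078 -0.0481  0.2544 -0.1611  0.1762] deg 6.7 mm 174.5 ee [0.52   0.1342 0.3757]
```

>>> jog_arm([
  [-0.032, 0.008, -0.048, 0.254, -0.161, 0.176, 1],
  [-0.032, 0.008, -0.048, 0.254, -0.161, 0.176, 1],
  [-0.032, 0.008, -0.048, 0.254, -0.161, 0.176, 1],
  [-0.032, 0.008, -0.048, 0.254, -0.161, 0.176, 1],
  [-0.032, 0.008, -0.048, 0.254, -0.161, 0.176, 1],
  [-0.032, 0.008, -0.048, 0.254, -0.161, 0.176, 1],
  [-0.032, 0.008, -0.048, 0.254, -0.161, 0.176, 1],
  [-0.032, 0.008, -0.048, 0.254, -0.161, 0.176, 1],
])

```text
t: 6.97
ee_pos: [0.5558, 0.2268, 0.235]
tool_rot: [3.141, 0.556, 0.382]
wrist_force: [-0.2, -0.3, -1.3]
finger_gap: 0.582
```

```bash
python3 - <<'E'
from h import *
a=snap("scene","s3");b=snap("top","t3")
T=tool(22,122)
C=np.array([.563,.2307,.0965]); 
go(C+[0,0,.15]-T@ct,T)
cv2.imwrite("pics/c4.png",np.hstack([cv2.resize(a[260:410,360:500],(420,450)),cv2.resize(b[190:310,110:210],(375,450))]))
E
```

```text
t 7.07 q [ 0.31   0.758  0.951 -0.042  1.986  1.492] F [-0.   0.3 -0.2] gap 0.577
move [-0.0003 -0.0017 -0.0008  0.0023 -0.0023  0.0039] deg 0.2 mm 2.6 ee [0.5559 0.2268 0.2351]
```

View pics/c4.png

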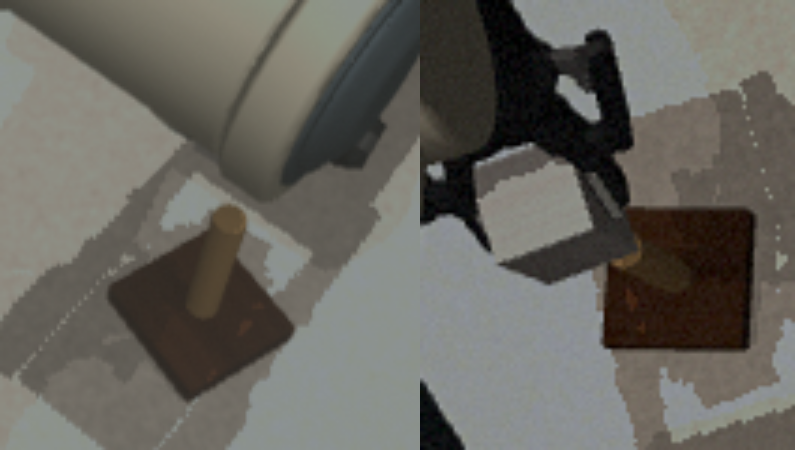

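```bash
cat >> h.py <<'E'
def corners():
    s=manip.state();T=R.from_euler('xyz',s['tool_rot']).as_matrix();c=s['ee_pos']+T@ct
    x=T@mt; y=T[:,1]; z=np.cross(x,y)
    return c,x,np.array([c+i*.0375*x+j*.025*y+k*.025*z for i in(-1,1) for j,k in((-1,-1),(-1,1),(1,1),(1,-1))])
E
python3 - <<'E'
from h import *
c,x,P=corners(); print(c,x)
b=cv2.imread("pics/t3.png"); b=cv2.resize(b[190:310,110:210],None,fx=6,fy=6,interpolation=cv2.INTER_CUBIC)[:600]
q=(proj("top",P)-[110,190]+.5)*6
for i,p in enumerate(q): cv2.circle(b,tuple(int(v) for v in p),4,(0,0,255) if i<4 else (0,255,0),1)
cv2.imwrite("pics/c5.png",b)
E
```

```text
[0.5634213  0.2296397  0.24881758] [ 3.09326419e-03 -5.30021122e-04 -9.99995075e-01]
```

View pics/c5.png

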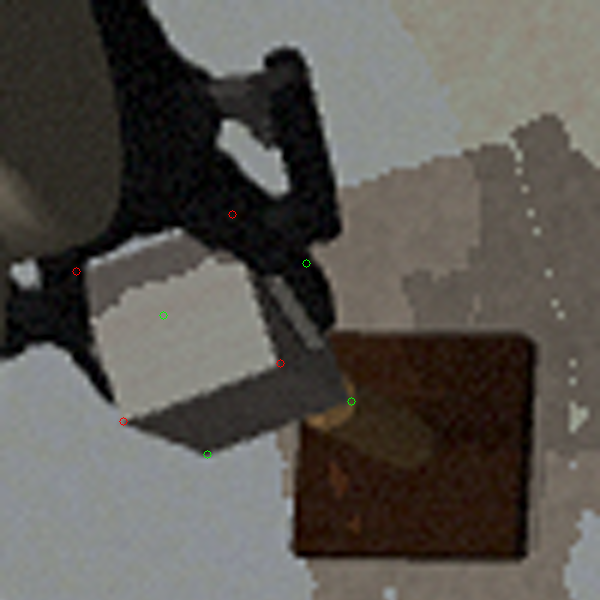

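The predicted tin corners match the visible ones, so it is upright, mouth down, and over the peg to within about 1 mm. Descending.

```bash
python3 - <<'E'
from h import *
T=tool(22,122)
C=np.array([.563,.2307,.098])
go(C+[0,0,.06]-T@ct,T)
go(C-T@ct,T)
E
```

```text
t 7.07 q [ 0.31   0.758  0.951 -0.042  1.986  1.492] F [-0.   0.3 -0.2] gap 0.577
move [-0.0003 -0.0017 -0.0008  0.0956 -0.0023  0.1544] deg 0.2 mm 90.8 ee [0.5559 0.2268 0.2351]
t 7.07 q [ 0.31   0.758  0.951 -0.042  1.986  1.492] F [-0.   0.3 -0.2] gap 0.577
move [-0.0003 -0.0017 -0.0008  0.1589 -0.0024  0.2563] deg 0.2 mm 150.8 ee [0.5559 0.2268 0.2351]
```

>>> jog_arm([
  [0, -0.002, -0.001, 0.03, -0.002, 0.05, 1],
  [0, -0.002, -0.001, 0.06, -0.002, 0.1, 1],
  [0, -0.002, -0.001, 0.095, -0.002, 0.154, 1],
  [0, -0.002, -0.001, 0.11, -0.002, 0.178, 1],
  [0, -0.002, -0.001, 0.125, -0.002, 0.202, 1],
  [0, -0.002, -0.001, 0.14, -0.002, 0.226, 1],
  [0, -0.002, -0.001, 0.15, -0.002, 0.242, 1],
  [0, -0.002, -0.001, 0.15, -0.002, 0.242, 1],
])

```text
t: 7.73
ee_pos: [0.5552, 0.2275, 0.0916]
tool_rot: [-3.141, 0.56, 0.384]
wrist_force: [0.2, -0.1, -1.7]
finger_gap: 0.583
```

```bash
python3 - <<'E'
from h import *
T=tool(22,122); print(corners()[:2])
go(np.array([.563,.2307,.096])-T@ct,T)
a=snap("scene","s4");b=snap("top","t4")
cv2.imwrite("pics/c6.png",np.hstack([cv2.resize(a[260:410,360:500],(420,450)),cv2.resize(b[190:310,110:210],(375,450))]))
E
```

```text
(array([0.56278177, 0.23033608, 0.10529492]), array([-0.00225558, -0.00143842, -0.99999642]))
t 7.73 q [ 0.311  0.893  1.067 -0.039  1.741  1.502] F [ 0.2 -0.1 -1.7] gap 0.583
move [-0.0004  0.001   0.0002  0.0105 -0.0005  0.0154] deg 0.1 mm 9.3 ee [0.5552 0.2275 0.0916]
```

View pics/c6.png

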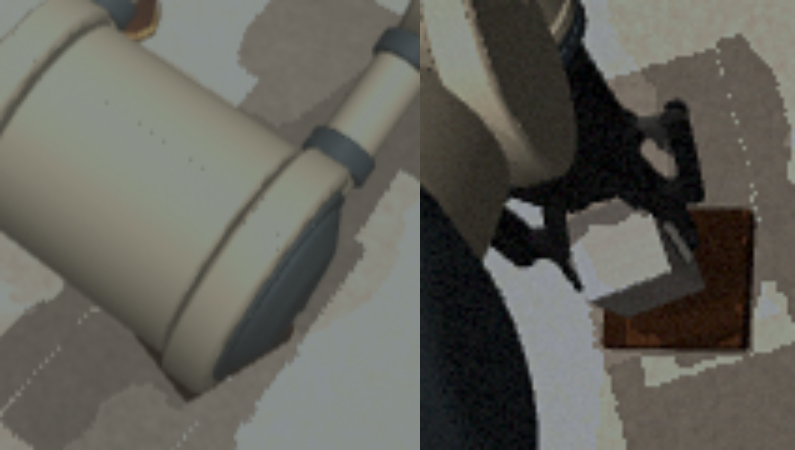

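>>> jog_arm([
  [0, 0, 0, 0.003, 0, 0.005, 1],
  [0, 0, 0, 0.006, 0, 0.009, 1],
  [0, 0, 0, 0.009, 0, 0.013, 1],
  [0, 0, 0, 0.0095, 0, 0.0145, 1],
  [0, 0, 0, 0.0095, 0, 0.0145, 1],
])

```text
t: 8.25
ee_pos: [0.5559, 0.2278, 0.0845]
tool_rot: [-3.141, 0.559, 0.384]
wrist_force: [-0.7, 0.6, -2.1]
finger_gap: 0.583
```

```bash
python3 - <<'E'
from h import *
T=tool(22,122); print(corners()[:2])
go(np.array([.563,.2307,.0955])-T@ct,T)
E
```

```text
(array([0.56347413, 0.23066122, 0.09822025]), array([-6.60745434e-04, -9.46598330e-04, -9.99999334e-01]))
t 8.25 q [ 0.311  0.901  1.069 -0.039  1.729  1.502] F [-0.7  0.6 -2.1] gap 0.583
move [-0.0003  0.0001  0.0002  0.0022 -0.0004  0.0051] deg 0.0 mm 2.8 ee [0.5559 0.2278 0.0845]
```

Not touching yet: it is 2.7 mm above rest. I'll lower it gently a little more.

>>> jog_arm([
  [0, 0, 0, 0.001, 0, 0.002, 1],
  [0, 0, 0, 0.0017, 0, 0.0035, 1],
  [0, 0, 0, 0.002, 0, 0.0045, 1],
  [0, 0, 0, 0.002, 0, 0.0045, 1],
  [0, 0, 0, 0.002, 0, 0.0045, 1],
])

```text
t: 8.67
ee_pos: [0.5558, 0.2278, 0.0829]
tool_rot: [-3.141, 0.558, 0.384]
wrist_force: [0.6, 2.0, 6.1]
finger_gap: 0.578
```

```bash
python3 - <<'E'
from h import *
print(corners()[:2],manip.state()['wrist_force'])
E
```

```text
(array([0.56335336, 0.2306491 , 0.09658849]), array([-8.06574332e-05, -7.43055042e-04, -9.99999721e-01])) [0.59011831 2.01351781 6.08215908]
```

The peg is pushing up with 6 N, so the tin is seated. Opening the fingers.

>>> jog_arm([
  [0, 0, 0, 0, 0, 0, 0.35],
  [0, 0, 0, 0, 0, 0, 0.25],
  [0, 0, 0, 0, 0, 0, 0.1],
  [0, 0, 0, 0, 0, 0, 0],
  [0, 0, 0, 0, 0, 0, 0],
  [0, 0, 0, 0, 0, 0, 0],
  [0, 0, 0, 0, 0, 0, 0],
])

```text
t: 9.25
ee_pos: [0.5557, 0.2278, 0.0828]
tool_rot: [-3.141, 0.558, 0.384]
wrist_force: [0.4, -0.7, -0.1]
finger_gap: 1.002
```

```bash
python3 - <<'E'
from h import *
b=snap("top","t5")
cv2.imwrite("pics/c7.png",cv2.resize(b[190:310,110:210],(500,600)))
print(manip.state())
E
```

```text
{'t': 9.3, 'qpos': array([ 0.3110263 ,  0.90263175,  1.07079024, -0.03854356,  1.72509309,
        1.50250664]), 'dq': array([ 6.45250206e-05, -9.13768503e-04, -1.74255921e-03,  6.98217088e-04,
       -1.06985750e-03, -1.43396015e-03]), 'joint_torque': array([ 1.64164725e-03, -1.13303339e+02, -3.08495128e+01, -2.62152320e-01,
        3.95697579e+00, -1.19856168e-04]), 'ee_pos': array([0.55573052, 0.22783818, 0.0828465 ]), 'tool_rot': array([-3.14077792,  0.55819798,  0.38451477]), 'wrist_force': array([ 0.17224283, -0.26482744, -0.32214931]), 'wrist_torque': array([ 0.11902979, -0.22818083,  0.01296258]), 'finger_gap': 0.9991806045898358}
```

View pics/c7.png

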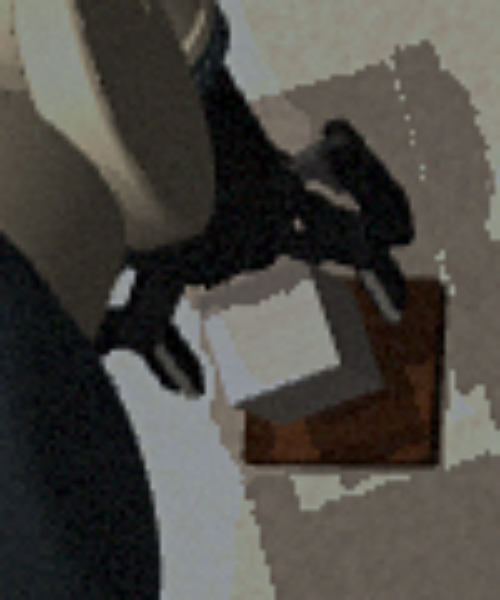

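The tin hangs free with both fingers clear of it. Retreating straight back along the tool axis.

>>> jog_arm([
  [0, 0, 0, 0, 0, -0.03, 0],
  [0, 0, 0, 0, 0, -0.08, 0],
  [0, 0, 0, 0, 0, -0.14, 0],
  [0, 0, 0, 0, 0, -0.2, 0],
  [0, 0, 0, 0, 0, -0.26, 0],
  [0, 0, 0, 0, 0, -0.32, 0],
  [0, 0, 0, 0, 0, -0.36, 0],
  [0, 0, 0, 0, 0, -0.36, 0],
])

```text
t: 9.97
ee_pos: [0.6463, 0.2642, 0.2389]
tool_rot: [-3.141, 0.552, 0.384]
wrist_force: [-0.8, 0.1, 0.4]
finger_gap: 0.998
```

```bash
python3 - <<'E'
from h import *
b=snap("top","t6")
cv2.imwrite("pics/c8.png",cv2.resize(b[190:310,110:210],(500,600)))
go((.50,.05,.40),tool(0,85))
E
```

```text
t 10.02 q [ 0.319  0.934  0.564 -0.042  2.197  1.491] F [ 0.  -0.3 -0.3] gap 1.004
move [ 0.045   0.317   0.1901 -0.5373  0.2875 -0.0512] deg 42.7 mm 305.7 ee [0.6453 0.2638 0.2368]
```

View pics/c8.png

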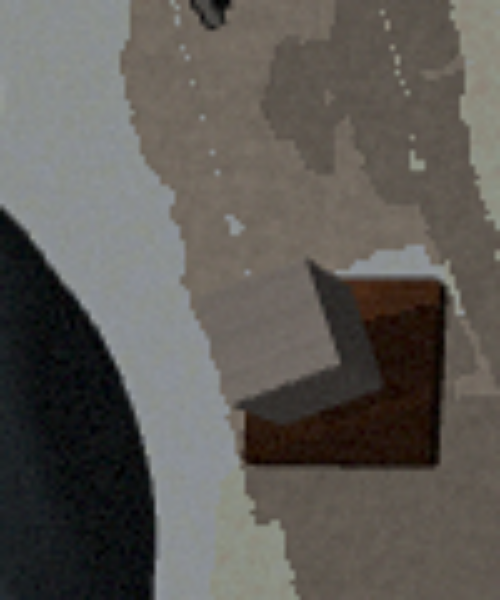

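>>> jog_arm([
  [0, 0, 0, -0.04, 0, -0.065, 0],
  [0, 0, 0, -0.085, 0, -0.136, 0],
  [0.045, 0.317, 0.19, -0.537, 0.287, -0.051, 0.3],
  [0.045, 0.317, 0.19, -0.537, 0.287, -0.051, 0.5],
  [0.045, 0.317, 0.19, -0.537, 0.287, -0.051, 0.5],
  [0.045, 0.317, 0.19, -0.537, 0.287, -0.051, 0.5],
  [0.045, 0.317, 0.19, -0.537, 0.287, -0.051, 0.5],
  [0.045, 0.317, 0.19, -0.537, 0.287, -0.051, 0.5],
])

```text
t: 10.68
ee_pos: [0.534, 0.1, 0.3798]
tool_rot: [3.125, 0.015, 0.06]
wrist_force: [1.8, -1.5, 1.7]
finger_gap: 0.498
```

```bash
python3 - <<'E'
from h import *
def pitch(yaw,down):
    # jaws in the vertical plane: tool y in the plane, tool x level
    y,a=np.radians([yaw,down]); z=np.array([np.cos(y)*np.cos(a),np.sin(y)*np.cos(a),-np.sin(a)])
    l=np.array([-np.sin(y),np.cos(y),0])
    out=[]
    for s in(1,-1):
        x=s*l; out.append(np.c_[x,np.cross(z,x),z])
    return out
for T in pitch(12.6,60): go((.42,-.2,.33),T)
E
sed -n 1,3p h.py
```

```text
t 10.68 q [ 0.085  0.273  1.294 -0.017  1.59   1.596] F [ 1.8 -1.5  1.7] gap 0.498
move [-0.1927  0.2384 -0.8399 -0.2621  0.5833  0.1134] deg 102.5 mm 324.8 ee [0.534  0.1    0.3798]
t 10.68 q [ 0.085  0.273  1.294 -0.017  1.59   1.596] F [ 1.8 -1.5  1.7] gap 0.498
move [ 0.2287  0.1848  0.6889 -0.2621  0.5833  0.1134] deg 85.8 mm 324.8 ee [0.534  0.1    0.3798]
import numpy as np, cv2
from rig import manip
from scipy.spatial.transform import Rotation as R
```

```bash
cat >> h.py <<'E'
def pt(yaw,down):
    y,a=np.radians([yaw,down]); z=np.array([np.cos(y)*np.cos(a),np.sin(y)*np.cos(a),-np.sin(a)])
    x=np.array([-np.sin(y),np.cos(y),0]); return np.c_[x,np.cross(z,x),z]
H=np.array([.4566,-.2824,.096]); YL=12.6
xl=np.array([np.cos(np.radians(YL)),np.sin(np.radians(YL)),0]); HG=H+.228*xl+[0,0,-.006]
def handle(th): # lid angle rad -> handle point
    return HG+(-.228*np.cos(th)+.006*np.sin(th))*xl+np.array([0,0,.228*np.sin(th)+.006*np.cos(th)])
E
```

>>> jog_arm([
  [-0.096, 0.119, -0.42, -0.2, 0.4, 0.05, 0.5],
  [-0.096, 0.119, -0.42, -0.2, 0.4, 0.05, 0.65],
  [-0.096, 0.119, -0.42, -0.2, 0.4, 0.05, 0.65],
  [-0.096, 0.119, -0.42, -0.2, 0.4, 0.05, 0.65],
  [-0.096, 0.119, -0.42, -0.2, 0.4, 0.05, 0.65],
  [-0.096, 0.119, -0.42, -0.2, 0.4, 0.05, 0.65],
  [-0.096, 0.119, -0.42, -0.2, 0.4, 0.05, 0.65],
  [-0.096, 0.119, -0.42, -0.2, 0.4, 0.05, 0.65],
])

```text
t: 11.35
ee_pos: [0.4438, -0.1074, 0.3585]
tool_rot: [2.875, -0.109, 0.928]
wrist_force: [-0.2, 1.0, 0.3]
finger_gap: 0.35
```

```bash
python3 - <<'E'
from h import *
T=pt(12.6,60); print(H-.101*T[:,2])
go(H-.101*T[:,2]+[0,0,.1],T)
E
```

```text
[ 0.4073162  -0.29341623  0.18346857]
t 11.35 q [-0.396 -0.01   1.73   0.04   1.137  0.251] F [-0.2  1.   0.3] gap 0.35
move [-0.0967  0.1192 -0.4181 -0.3557  0.1294  0.1516] deg 51.0 mm 203.9 ee [ 0.4438 -0.1074  0.3585]
```

>>> jog_arm([
  [-0.097, 0.119, -0.418, -0.356, 0.13, 0.15, 0.65],
  [-0.097, 0.119, -0.418, -0.356, 0.13, 0.15, 0.65],
  [-0.097, 0.119, -0.418, -0.356, 0.13, 0.15, 0.65],
  [-0.097, 0.119, -0.418, -0.356, 0.13, 0.15, 0.65],
  [-0.097, 0.119, -0.418, -0.356, 0.13, 0.15, 0.65],
  [-0.097, 0.119, -0.418, -0.356, 0.13, 0.15, 0.65],
  [-0.097, 0.119, -0.418, -0.356, 0.13, 0.15, 0.65],
  [-0.097, 0.119, -0.418, -0.356, 0.13, 0.15, 0.65],
])

```text
t: 12.02
ee_pos: [0.4088, -0.2835, 0.2867]
tool_rot: [2.698, -0.066, 1.522]
wrist_force: [1.0, 0.8, 0.8]
finger_gap: 0.353
```

```bash
python3 - <<'E'
from h import *
T=pt(12.6,60)
go(H-.101*T[:,2],T)
E
```

```text
t 12.02 q [-0.994  0.142  1.829  0.472  1.002 -1.154] F [1.  0.8 0.8] gap 0.353
move [-0.0352  0.0333 -0.1343 -0.0336 -0.0897  0.1841] deg 16.4 mm 103.8 ee [ 0.4088 -0.2835  0.2867]
```

>>> jog_arm([
  [-0.035, 0.033, -0.134, -0.02, -0.03, 0.06, 0.65],
  [-0.035, 0.033, -0.134, -0.034, -0.06, 0.12, 0.65],
  [-0.035, 0.033, -0.134, -0.034, -0.09, 0.184, 0.65],
  [-0.035, 0.033, -0.134, -0.034, -0.09, 0.184, 0.65],
  [-0.035, 0.033, -0.134, -0.034, -0.09, 0.184, 0.65],
  [-0.035, 0.033, -0.134, -0.034, -0.09, 0.184, 0.65],
])

```text
t: 12.52
ee_pos: [0.4063, -0.2925, 0.1825]
tool_rot: [2.62, -0.005, 1.787]
wrist_force: [-0.2, -0.7, -0.3]
finger_gap: 0.351
```

```bash
python3 - <<'E'
from h import *
T=pt(12.6,60)
go(H+.019*T[:,2],T)
a=snap("scene","s7");b=snap("top","t7")
s=manip.state();T=R.from_euler('xyz',s['tool_rot']).as_matrix()
for k in(-.015,.015):
  for n,im in(("top",b),("scene",a)):
    q=proj(n,s['ee_pos']+k*T[:,1])[0]; cv2.circle(im,(int(round(q[0])),int(round(q[1]))),1,(0,0,255),-1); print(n,q)
cv2.imwrite("pics/c9.png",np.hstack([cv2.resize(a[120:240,280:400],(400,400)),cv2.resize(b[230:350,340:460],(400,400))]))
E
```

```text
t 12.52 q [-1.081  0.342  1.966  0.715  0.824 -1.79 ] F [-0.2 -0.7 -0.3] gap 0.351
move [-0.001  -0.0012 -0.0027 -0.0029  0.0029  0.2391] deg 0.4 mm 119.6 ee [ 0.4063 -0.2925  0.1825]
top [414.76940506 339.73944482]
scene [359.68627452 135.29527023]
top [413.1740924  326.63418753]
scene [352.63878368 134.49623178]
```

View pics/c9.png

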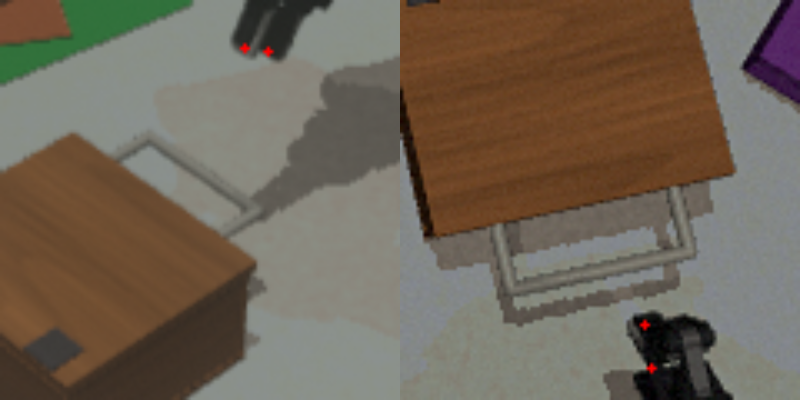

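>>> jog_arm([
  [0, 0, -0.002, -0.003, 0.003, 0.05, 0.65],
  [0, 0, -0.002, -0.003, 0.003, 0.1, 0.65],
  [0, 0, -0.002, -0.003, 0.003, 0.14, 0.65],
  [0, 0, -0.002, -0.003, 0.003, 0.165, 0.65],
  [0, 0, -0.002, -0.003, 0.003, 0.165, 0.65],
])

```text
t: 13.03
ee_pos: [0.4503, -0.2851, 0.1138]
tool_rot: [2.618, 0.002, 1.792]
wrist_force: [-1.0, 1.5, -0.9]
finger_gap: 0.349
```

```bash
python3 - <<'E'
from h import *
T=pt(12.6,60)
a=snap("scene","s8");b=snap("top","t8")
go(H+.019*T[:,2],T)
cv2.imwrite("pics/c10.png",np.hstack([cv2.resize(a[130:230,300:400],(400,400)),cv2.resize(b[260:340,360:440],(400,400))]))
E
```

```text
t 13.13 q [-0.983  0.496  1.986  0.878  0.651 -1.918] F [-0.4 -0.3 -0.3] gap 0.348
move [ 0.      0.0009  0.0014  0.0037 -0.0061  0.0786] deg 0.2 mm 39.5 ee [ 0.4496 -0.2858  0.1151]
```

View pics/c10.png

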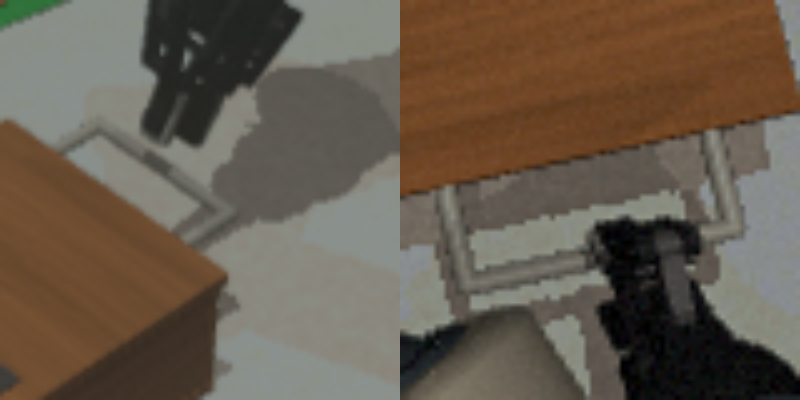

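>>> jog_arm([
  [0, 0, 0, 0.004, -0.006, 0.02, 0.65],
  [0, 0, 0, 0.004, -0.006, 0.04, 0.65],
  [0, 0, 0, 0.004, -0.006, 0.06, 0.65],
  [0, 0, 0, 0.004, -0.006, 0.078, 0.65],
  [0, 0, 0, 0.004, -0.006, 0.078, 0.65],
  [0, 0, 0, 0.004, -0.006, 0.078, 0.65],
])

```text
t: 13.63
ee_pos: [0.4659, -0.2806, 0.081]
tool_rot: [2.617, 0.004, 1.792]
wrist_force: [-0.4, 0.7, 0.7]
finger_gap: 0.354
```

```bash
python3 - <<'E'
from h import *
T=pt(12.6,60)
a=snap("scene","s9");b=snap("top","t9")
go(H+.019*T[:,2],T)
cv2.imwrite("pics/c11.png",np.hstack([cv2.resize(a[130:230,300:400],(400,400)),cv2.resize(b[260:340,360:440],(400,400))]))
E
```

```text
t 13.73 q [-0.946  0.573  1.995  0.99   0.581 -2.017] F [-0.2  0.1  0.6] gap 0.352
move [ 0.0004  0.0015  0.0016  0.0006 -0.0011  0.0027] deg 0.3 mm 1.5 ee [ 0.4657 -0.2806  0.081 ]
```

View pics/c11.png

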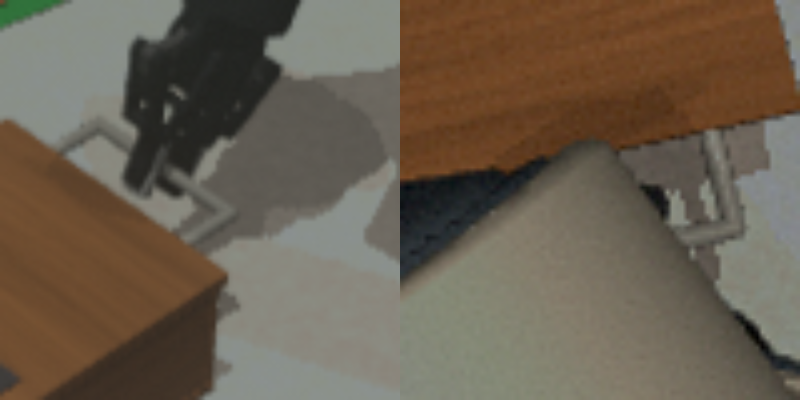

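The scene crop shows the fingers straddling the bar, which passes between the pads. Closing on it.

>>> jog_arm([
  [0, 0, 0, 0, 0, 0, 0.75],
  [0, 0, 0, 0, 0, 0, 0.85],
  [0, 0, 0, 0, 0, 0, 1],
  [0, 0, 0, 0, 0, 0, 1],
  [0, 0, 0, 0, 0, 0, 1],
  [0, 0, 0, 0, 0, 0, 1],
], newtons=50)

```text
t: 14.23
ee_pos: [0.4643, -0.2814, 0.0809]
tool_rot: [2.619, 0.006, 1.791]
wrist_force: [-23.7, -7.6, 6.5]
finger_gap: 0.098
```

```bash
python3 - <<'E'
from h import *
s=manip.state()
for th,dn in((.2,64),(.4,69),(.6,75),(.8,82),(1.047,88)):
    T=pt(12.6,dn); print(th,handle(th)); go(handle(th)+.019*T[:,2],T)
E
```

```text
0.2 [ 0.46219867 -0.28114855  0.14117701]
t 14.23 q [-0.948  0.572  1.997  0.987  0.58  -2.017] F [-23.7  -7.6   6.5] gap 0.098
move [ 0.0343  0.0025  0.0013  0.0009  0.0541 -0.0685] deg 3.9 mm 43.6 ee [ 0.4643 -0.2814  0.0809]
0.4 [ 0.47644488 -0.27796414  0.18431375]
t 14.23 q [-0.948  0.572  1.997  0.987  0.58  -2.017] F [-23.7  -7.6   6.5] gap 0.098
move [ 0.0779  0.0025  0.0012  0.0004  0.1191 -0.129 ] deg 8.9 mm 87.8 ee [ 0.4643 -0.2814  0.0809]
0.6 [ 0.49877067 -0.27297374  0.2236905 ]
t 14.23 q [-0.948  0.572  1.997  0.987  0.58  -2.017] F [-23.7  -7.6   6.5] gap 0.098
move [ 0.1303  0.0026  0.0011 -0.      0.1942 -0.1753] deg 14.9 mm 130.8 ee [ 0.4643 -0.2814  0.0809]
0.8 [ 0.52828597 -0.26637629  0.25773743]
t 14.23 q [-0.948  0.572  1.997  0.987  0.58  -2.017] F [-23.7  -7.6   6.5] gap 0.098
move [ 0.1914  0.0026  0.0009 -0.0004  0.2762 -0.2056] deg 21.9 mm 172.1 ee [ 0.4643 -0.2814  0.0809]
1.047 [ 0.57288688 -0.2564068   0.29043229]
t 14.23 q [-0.948  0.572  1.997  0.987  0.58  -2.017] F [-23.7  -7.6   6.5] gap 0.098
move [ 0.2437  0.0027  0.0008 -0.0008  0.3844 -0.2183] deg 27.9 mm 221.0 ee [ 0.4643 -0.2814  0.0809]
```

The gap reads 8 mm, so the bar is held, and it sits about 1.5 mm nearer than I measured. I'll shift the model by that and lift along the arc.

```bash
sed -i 's/^H=.*; YL/H=np.array([.455,-.2834,.0965]); YL/' h.py; cat >> h.py <<'E'
def arc(ths):
    s=manip.state(); R0=R.from_euler('xyz',s['tool_rot']).as_matrix()
    print("t",round(s['t'],2),"q",np.round(s['qpos'],3),"F",np.round(s['wrist_force'],1),"gap",round(s['finger_gap'],3),"ee",s['ee_pos'].round(4))
    g=s['ee_pos']-.019*R0[:,2]; v=g-HG; print("lid est",np.arctan2(v[2],-v@xl)-np.arctan2(.006,.228),"rad",np.hypot(v[2],v@xl))
    for th in ths:
        T=pt(12.6,60+27*th/1.047); d=R0.T@(handle(th)+.019*T[:,2]-s['ee_pos']); rv=R.from_matrix(R0.T@T).as_rotvec()
        print(round(th,3),np.round(np.r_[rv/2,d/.5],3).tolist())
E
python3 -c "
from h import *
arc(np.array([.03,.08,.14,.2,.26,.32,.36,.36]))"
```

```text
t 14.23 q [-0.948  0.572  1.997  0.987  0.58  -2.017] F [-23.7  -7.6   6.5] gap 0.098 ee [ 0.4643 -0.2814  0.0809]
lid est 0.003999065986666821 rad 0.228085962342381
0.03 [0.006, 0.002, 0.001, 0.0, 0.006, -0.01]
0.08 [0.017, 0.002, 0.001, -0.0, 0.018, -0.029]
0.14 [0.031, 0.002, 0.001, -0.0, 0.034, -0.05]
0.2 [0.044, 0.002, 0.001, -0.0, 0.051, -0.071]
0.26 [0.058, 0.002, 0.001, -0.001, 0.069, -0.091]
0.32 [0.071, 0.003, 0.001, -0.001, 0.088, -0.109]
0.36 [0.08, 0.003, 0.001, -0.001, 0.102, -0.121]
0.36 [0.08, 0.003, 0.001, -0.001, 0.102, -0.121]
```

>>> jog_arm([
  [0.006, 0, 0, 0, 0.006, -0.01, 1],
  [0.017, 0, 0, 0, 0.018, -0.029, 1],
  [0.031, 0, 0, 0, 0.034, -0.05, 1],
  [0.044, 0, 0, 0, 0.051, -0.071, 1],
  [0.058, 0, 0, 0, 0.069, -0.091, 1],
  [0.071, 0, 0, 0, 0.088, -0.109, 1],
  [0.08, 0, 0, 0, 0.102, -0.121, 1],
  [0.08, 0, 0, 0, 0.102, -0.121, 1],
])

```text
t: 14.9
ee_pos: [0.4778, -0.2783, 0.1607]
tool_rot: [2.781, 0.008, 1.792]
wrist_force: [-15.9, -8.6, 5.4]
finger_gap: 0.097
```

```bash
python3 -c "
from h import *
arc(np.array([.4,.46,.52,.58,.64,.7,.74,.74]))"
```

```text
t 14.9 q [-0.822  0.409  1.826  0.45   0.764 -1.35 ] F [-15.9  -8.6   5.4] gap 0.097 ee [ 0.4778 -0.2783  0.1607]
lid est 0.3681660067258933 rad 0.228892426990761
0.4 [0.009, 0.004, 0.002, -0.0, 0.011, -0.009]
0.46 [0.022, 0.004, 0.002, -0.0, 0.03, -0.028]
0.52 [0.036, 0.004, 0.002, -0.0, 0.05, -0.046]
0.58 [0.049, 0.004, 0.002, -0.001, 0.071, -0.062]
0.64 [0.063, 0.004, 0.002, -0.001, 0.093, -0.077]
0.7 [0.076, 0.004, 0.002, -0.001, 0.115, -0.09]
0.74 [0.085, 0.004, 0.002, -0.001, 0.131, -0.099]
0.74 [0.085, 0.004, 0.002, -0.001, 0.131, -0.099]
```

>>> jog_arm([
  [0.009, 0, 0, 0, 0.009, -0.009, 1],
  [0.022, 0, 0, 0, 0.028, -0.028, 1],
  [0.036, 0, 0, 0, 0.048, -0.046, 1],
  [0.049, 0, 0, 0, 0.069, -0.062, 1],
  [0.063, 0, 0, 0, 0.091, -0.077, 1],
  [0.076, 0, 0, 0, 0.113, -0.09, 1],
  [0.085, 0, 0, 0, 0.129, -0.099, 1],
  [0.085, 0, 0, 0, 0.129, -0.099, 1],
])

```text
t: 15.57
ee_pos: [0.5198, -0.2688, 0.2318]
tool_rot: [2.953, 0.011, 1.792]
wrist_force: [-16.7, -7.4, 12.9]
finger_gap: 0.088
```

```bash
python3 -c "
from h import *
arc(np.array([.78,.84,.9,.95,1.0,1.03,1.047,1.047]))"
```

```text
t 15.57 q [-0.659  0.375  1.572  0.158  1.071 -0.949] F [-16.7  -7.4  12.9] gap 0.088 ee [ 0.5198 -0.2688  0.2318]
lid est 0.7431715728791694 rad 0.22985267045226032
0.78 [0.008, 0.005, 0.002, -0.0, 0.015, -0.006]
0.84 [0.022, 0.005, 0.002, -0.001, 0.038, -0.021]
0.9 [0.035, 0.005, 0.002, -0.001, 0.061, -0.034]
0.95 [0.046, 0.005, 0.002, -0.001, 0.081, -0.043]
1.0 [0.058, 0.005, 0.001, -0.001, 0.101, -0.052]
1.03 [0.064, 0.005, 0.001, -0.001, 0.113, -0.056]
1.047 [0.068, 0.005, 0.001, -0.001, 0.121, -0.059]
1.047 [0.068, 0.005, 0.001, -0.001, 0.121, -0.059]
```

>>> jog_arm([
  [0.008, 0, 0, 0, 0.013, -0.006, 1],
  [0.022, 0, 0, 0, 0.036, -0.021, 1],
  [0.035, 0, 0, 0, 0.059, -0.034, 1],
  [0.046, 0, 0, 0, 0.079, -0.043, 1],
  [0.058, 0, 0, 0, 0.099, -0.052, 1],
  [0.064, 0, 0, 0, 0.111, -0.056, 1],
  [0.068, 0, 0, 0, 0.119, -0.059, 1],
  [0.068, 0, 0, 0, 0.119, -0.059, 1],
])

```text
t: 16.23
ee_pos: [0.5714, -0.2572, 0.2737]
tool_rot: [3.089, 0.013, 1.792]
wrist_force: [-11.1, -1.9, 17.0]
finger_gap: 0.096
```

```bash
python3 -c "
from h import *
arc([1.047])
a=snap('scene','s10');b=snap('top','t10')"
```

```text
t 16.23 q [-0.533  0.436  1.326  0.027  1.333 -0.76 ] F [-11.1  -1.9  17. ] gap 0.096 ee [ 0.5714 -0.2572  0.2737]
lid est 1.0474896509338327 rad 0.230030546354542
1.047 [-0.0, 0.006, 0.001, -0.0, 0.001, 0.004]
```

View pics/s10.png

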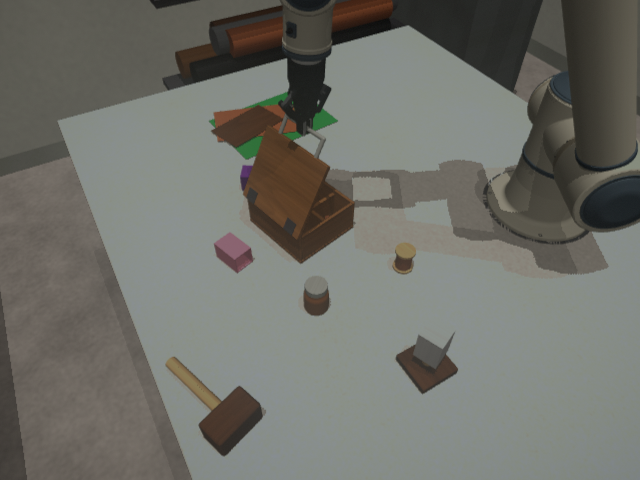

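View pics/t10.png

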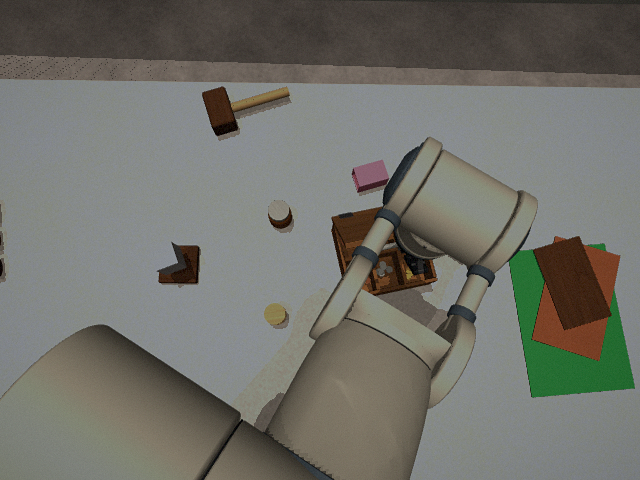

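Lid is at about 60° by the model. The tin looks odd at (433,350) in the scene view and (180,260) in the top view, so I'll enlarge it.

```bash
python3 -c "
from h import *
a=cv2.imread('pics/s10.png');b=cv2.imread('pics/t10.png')
cv2.imwrite('pics/c12.png',np.hstack([cv2.resize(a[320:400,390:470],(400,400),interpolation=2),cv2.resize(b[220:300,140:220],(400,400),interpolation=2)]))"
```

```text
(no output)
```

View pics/c12.png

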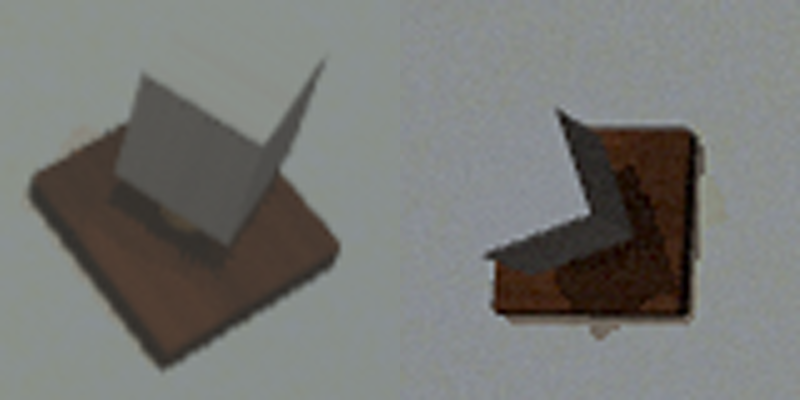

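The tin is upright. Its sunlit closed end just blends into the bench colour. I'll settle the arm and then check the lid angle from the images.

>>> jog_arm([
  [0, 0, 0, 0, 0, 0, 1],
  [0, 0, 0, 0, 0, 0, 1],
  [0, 0, 0, 0, 0, 0, 1],
  [0, 0, 0, 0, 0, 0, 1],
  [0, 0, 0, 0, 0, 0, 1],
  [0, 0, 0, 0, 0, 0, 1],
])

```text
t: 16.83
ee_pos: [0.5705, -0.2574, 0.2734]
tool_rot: [3.09, 0.012, 1.792]
wrist_force: [-2.1, -0.4, 0.1]
finger_gap: 0.09
```

```bash
python3 -c "
from h import *
arc([1.047])
a=snap('scene','s11')
yl=np.array([-xl[1],xl[0],0])
def lp(th,x,y,z): return HG+(x*np.cos(th)+z*np.sin(th))*xl+y*yl+np.array([0,0,-x*np.sin(th)+z*np.cos(th)])
o=(235,95)
b=cv2.resize(a[95:265,235:365],None,fx=4,fy=4,interpolation=2)[:600]
for th,c in((.94,(255,0,0)),(1.047,(0,0,255)),(1.15,(0,255,0))):
    q=proj('scene',[lp(th,-.185,-.102,.012),lp(th,-.185,.102,.012),lp(th,0,-.102,.012),lp(th,0,.102,.012)]); print(th,q.round(1).tolist())
    for p in q: cv2.circle(b,tuple(int(v) for v in (p-o+.5)*4),3,c,1)
cv2.imwrite('pics/c13.png',b)"
```

```text
t 16.83 q [-0.534  0.436  1.328  0.027  1.332 -0.761] F [-2.1 -0.4  0.1] gap 0.09 ee [ 0.5705 -0.2574  0.2734]
lid est 1.0435126797066934 rad 0.23020781610328808
1.047 [-0.0, 0.006, 0.001, -0.0, 0.003, 0.003]
0.94 [[272.8, 123.7], [332.9, 165.2], [242.4, 192.6], [296.4, 238.0]]
1.047 [[266.7, 123.1], [327.0, 165.1], [242.2, 193.0], [296.2, 238.4]]
1.15 [[260.3, 123.3], [320.9, 165.9], [242.0, 193.5], [296.0, 238.9]]
```

View pics/c13.png

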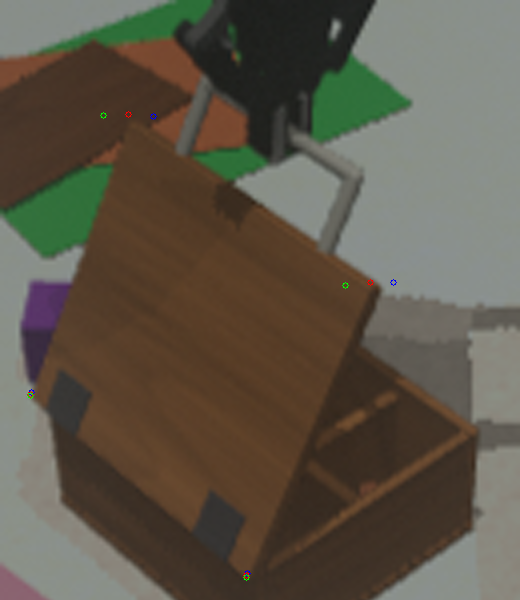

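The image gives about 1.03 rad and the arm position 1.04 rad, both well inside the limits. The wrist load has dropped to about 2 N. Handing in.

```bash
python3 -c "
from h import *
s=manip.state(); print(s['t'],abs(s['dq']).max(),s['finger_gap'],s['wrist_force']); print(manip.hand_in())"
```

```text
16.8833 0.002788823194146116 0.09100003500154163 [-1.82591632 -0.46016672  0.18711634]
the job is handed in; nothing more can be done
None
```

The tin hangs upside down on the drying peg, released, and the fingers are holding the lid open at about 60° by its bar. I handed the job in at 16.9 s of the 69 s allowed.

What the last checks showed:
- **Tin:** it was within about 1 mm of the peg's axis when I let go, and the peg pushed back with about 6 N, so it was seated. After I opened the fingers and backed away, and again after the lid lift, the pictures showed it upright and untouched.
- **Lid:** the arm's position gives 1.04 rad. The scene image gives roughly 1.03 rad, because the overlaid lid corners sat 1–3 px off from camera calibration. Both are inside the 54–66° range.
- **Grip:** the fingers are closed on the bar at 50 N. The gap reads about 8 mm, less than the bar's 10 mm. The arm was at rest, with about 2 N left on the wrist.
- **Spool and jar:** they look unmoved in the last pictures; I judged this by eye.

The one disagreement was the bar's position. It sat about 1.5 mm nearer the robot than I had measured, which put about 24 N on the wrist when the fingers closed. I corrected for it during the lift and the force eased. It stayed well under the 120 N limit.

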